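Push the bearing sleeve up its loading ramp to the stop

TASK

Two steel cylinders of the same diameter lie at the foot of the two-lane wooden ramp: a hollow bearing sleeve and a solid roller with thin journals on its ends. With the fingertips behind it, slowly push the hollow sleeve up its own lane, never letting it run free or roll back down, until it drops into the pocket against the steel stop plate at the top, and leave it lying there. Only push it, do not grasp it or lift it off the ramp, and leave the roller, the oil bottle and the wood block beside the ramp as they are.

Things in the scene. Friction and masses are not known exactly. Their poses are not given: they have to be found in the camera images.
- sleeve: hollow steel bearing sleeve: a plain tube 40 mm in diameter and 80 mm long with an open 32 mm bore, about 0.28 kg, lightly oiled: rolls freely, and slides on the deck if a finger keeps it from turning. Origin on its axis at mid-length (20 mm from its surface); its y axis is the tube's axis, x and z turn as it rolls. It starts at the foot of one of the two lanes (left or right varies), leaning on the foot bar
- roller: solid steel roller with the same 40 mm diameter but only 56 mm long, with a thin 14 mm journal 12 mm long on each end (80 mm in all). Origin on its axis at mid-length, y along its axis. It lies at the foot of the other lane and stays there
- deck: sloping plywood top of the fixed two-lane wooden ramp (stand 270 x 222 mm). Origin on the deck's top face midway between the lanes, below the cylinders' starting axes, 30 mm above the bench; x runs straight up the slope (8 degrees), y left across the lanes, z square to the deck. Sizes of the ramp are given in this frame. Lane centres at y = +49 and -49 mm; deck from x = -45 to 150 mm at z = 0
- foot_bar (a point): middle of the top of the steel foot bar, 10 mm round, lying across both lanes at x = -15 mm and standing 5 mm above the deck. At the start the cylinders lean on it, axes at x = 0, z = 20 mm; let go on the slope they roll back to it. Each lane is 88 mm wide between wooden rails 10 mm wide that stand 12 mm above the deck; the middle rail parts the lanes
- deck_edge (a point): middle of the deck's upper edge, at x = 150 mm, z = 0. Past it lies a pocket, 4 mm deep at the edge, whose steel floor falls gently (12 degrees to the deck) toward the stop plate. A cylinder whose axis is pushed past this edge drops in and stays
- stop_face (a point): middle of the top of the steel stop plate's near face, at x = 188 mm, z = 32 mm; the plate stands square to the deck across both lanes and is 8 mm thick
- pocket_left (a point): where the axis midpoint of a cylinder lies when it rests in the left (+y) lane's pocket against the stop plate: x = 168, y = 49, z = 12.6 mm in the deck's frame
- pocket_right (a point): the same for the right (-y) lane: x = 168, y = -49, z = 12.6 mm
- oil_bottle: plastic oil bottle with a spout, 37 x 53 mm, 146 mm tall, standing on the bench to the left of the ramp; origin at the centre of its underside
- block_a: wooden rubbing block, 45 x 76 x 30 mm, lying on the bench to the left of the ramp; origin at the centre of its underside
Not all that is in view belongs to the job. Leave any blue look-alike of the sleeve alone.

How it is judged:
On the way:
1. the fingertips push the sleeve, rolling or sliding, half-way up the ramp's deck (x of sleeve in the frame of deck between 0.06 and 0.13 m and z of sleeve in the frame of deck below 0.027 m and contact force between the fingers and sleeve above 0.05 N).
At the end, for the whole second after the job is handed in: the sleeve lies at rest in the pocket at the top of its lane, its midpoint within 8 mm of the pocket's seat against the stop plate and its axis within 0.12 rad of square to the lane; the roller has moved less than 15 mm, the oil bottle and the wood block less than 30 mm ((distance between sleeve and pocket_left below 0.008 m or distance between sleeve and pocket_right below 0.008 m) and angle between the y axis of sleeve and the y axis of deck, either way round below 0.12 rad and linear speed of sleeve below 0.02 m/s and distance of roller from where it was at the start of the episode below 0.015 m and distance of each of oil_bottle, block_a from where it was at the start of the episode below 0.03 m); the robot touches nothing.
It fails at once if the sleeve is lifted off the ramp: its axis more than 32 mm above the deck (it rolls at 20 mm) (z of sleeve in the frame of deck above 0.032 m).
It fails at once if the sleeve runs free on the slope: it moves faster than 0.25 m/s with no finger on it, short of the deck's upper edge (more than about 45 mm of free roll-back, or batted) (linear speed of sleeve above 0.25 m/s and x of sleeve in the frame of deck below 0.135 m and contact force between each of the fingers, the arm and sleeve below 0.02 N).
It fails at once if the sleeve is pushed off the foot or the side of the ramp (x of sleeve in the frame of deck below -0.02 m or y of sleeve in the frame of deck below -0.075 m or y of sleeve in the frame of deck above 0.075 m).
It fails at once if the roller is moved 15 mm or more (distance of roller from where it was at the start of the episode above 0.015 m).
It fails at once if the oil bottle or the wood block is moved 30 mm or more (distance of any of oil_bottle, block_a from where it was at the start of the episode above 0.03 m).
It also fails if it takes over 48 s, if anything falls off the work surface, if the arm or the gripper's body presses on something with over 40 N, if the wrist force passes 120 N, or if a joint passes its speed limit or range.

ROBOT

A 6-joint arm with a two-finger parallel gripper is mounted at the origin on a cart in front of the work surface, level with it; the furniture and walls round the work are solid. World frame = base frame: x ahead of the robot, y to its left, z up, the work surface at z = 0. Lengths are in m, angles in rad, forces in N, time in s.
With the tool pointing down it reaches from about 0.375 to 0.9 m from the base axis. Payload 3.1 kg.
Tool frame: the origin (TCP) lies at the very end of the fingers, on their centre line; the grasp point (between the pads) lies 19 mm behind it; z points along the fingers, y is the direction in which the jaws open and shut (so a half turn about z gives the same grasp; the last joint's range is limited). The gripper opens to 85 mm and grips with 20 to 120 N. Pads are 22 mm wide; open, the fingers measure 114 mm over their backs; the gripper's body (76 mm by 85 mm) begins 54 mm behind the grasp point. The pads swing forward as they close: fully open they stand 13 mm farther back than shut.
Start: joints at [0.982, 0.527, 1.433, -0, 1.181, -0.178], TCP at [0.25, 0.573, 0.231] pointing down, gripper open.
Joint ranges: [-3.08, 3.08], [-0.75, 2.2], [0.22, 2.44], [-1.43, 4.57], [0, 2.65], [-2.85, 2.85]. Speed limits (rad/s): [2.79, 2.79, 3.14, 3.14, 3.14, 3.14].

INTERFACE

Orientations are given as a unit quaternion [x, y, z, w].
In Python, from station import * gives the robot as it stands.
- The arm moves only by the tool jog_arm, never from a script. Its argument "motion" is a list of rows, each a list of 5 numbers: the shift along the world's x, y, z in cm, then the turn about the world's z in degrees, then the closure in counts, from 0 (fully open) to 255 (shut). In form: [[tx, ty, tz, yaw, jaw], ...]. A call has 1 to 10 rows; each row shifts and turns the pose as measured when the row begins; what a row does not reach is not made up. A row lasts 1/12 s, in which the tool goes at most 41.7 mm and 7.16 degrees, less where a joint would pass 70% of its speed; a pose out of reach is approached as far as the arm can. A call with a gripper value outside its range is refused whole. The fingers move at their own pace and stop on an object; "squeeze" is the grip in N (left out, the last holds). Time passes only in rows, so rows that do not move let the fingers close. It gives the time, the measured TCP pose, the force and the opening at its end, in the units of the state.
- sense(): the state, without advancing time (a new reading comes with each control period).
- snapshot(name): name is "side" or "top"; returns a dict with "img" (420x560x3 uint8, red, green, blue), "depth" (420x560 float32, m along the optical axis (not along the pixel's ray), 0 where there is no reading), "intrinsics" (3x3 intrinsics, pixels), "eye" and "attitude" of the camera in the world. Camera axes: x right, y down, z forward; pixel columns grow to the right and rows downward; lengths in m; the calibration is good to about 2 mm. A picture is of the moment at which its call begins.
- sign_off(): hands the job in, once; it reports no verdict.
The state is a dict: "t": time; "q": joint angles; "qd": joint speeds; "tau": joint torques, N m; "tcp_pos": TCP position; "tool_rot": TCP orientation; "force": force on the tool from outside, world axes, zero at the start; "ft_torque": the same for the moment, N m; "finger_gap": opening from 0.0 (shut) to 1.0 (fully open).
Only numpy, scipy, OpenCV 4.12 (cv2) and the standard library are available. Lean on these libraries where they do the work, as an engineer would, in place of code of your own. Each camera call takes 0.05 s, during which the arm holds its last target.

## Working session

There is one attempt and no reset: what is moved stays moved. The work goes in short steps, Python scripts to look and compute and a tool call to move; the robot and the scene stay as the last step left them, time stands still between calls to the robot, and variables do not carry over. Pictures are saved under pics/ and viewed, and the job is handed in when it is done.

Besides the shell and the picture viewer there is one more tool, called after "Call:" by a JSON object that holds its "op" and its "data", one argument or row to a line. jog_arm: Moves the arm, as the interface text tells. Its arguments: {"type":"object","properties":{"motion":{"type":"array","items":{"type":"array","items":{"type":"number"}}},"squeeze":{"type":"number"}},"required":["motion"]}

```bash
ls; mkdir -p pics; python3 - <<'E'
from station import *
import cv2,numpy as np
s=sense();print({k:np.round(v,3) for k,v in s.items()})
for n in("side","top"):
    d=snapshot(n);cv2.imwrite(f"pics/{n}0.png",d["img"][:,:,::-1]);np.savez(f"{n}0.npz",**d)
    print(n,d["intrinsics"],d["eye"],d["attitude"])
E
```

```text
pics
{'t': np.float64(0.0), 'q': array([ 0.981,  0.529,  1.434,  0.   ,  1.181, -0.178]), 'qd': array([-0.001,  0.001,  0.002,  0.   ,  0.   , -0.001]), 'tau': array([-1.0000e-03, -4.4235e+01, -1.7803e+01, -0.0000e+00,  8.0000e-03,
       -0.0000e+00]), 'tcp_pos': array([0.249, 0.572, 0.23 ]), 'tool_rot': array([ 0.204,  0.979, -0.001, -0.   ]), 'force': array([-0.082,  0.204,  0.624]), 'ft_torque': array([-0.039,  0.016, -0.03 ]), 'finger_gap': np.float64(1.002)}
side [[531.48885309   0.         283.4844356 ]
 [  0.         531.48885309 212.03248897]
 [  0.           0.           1.        ]] [ 1.00065553 -0.36786903  0.8457218 ] [ 0.88422665  0.28120724 -0.12207374 -0.35236873]
top [[433.87566695   0.         278.28845515]
 [  0.         433.87566695 206.01469406]
 [  0.           0.           1.        ]] [0.41121021 0.1930067  1.15426134] [-0.70420793  0.70532721 -0.05359334  0.06109391]
```

View pics/side0.png

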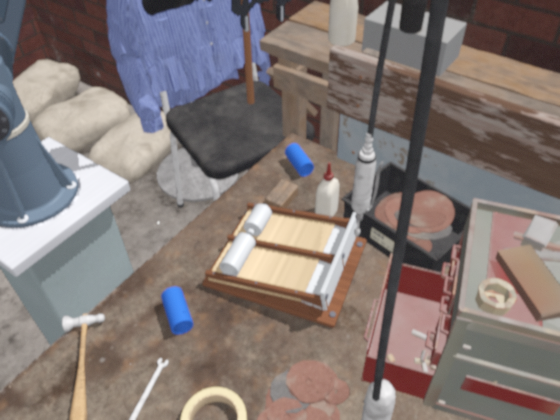

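View pics/top0.png

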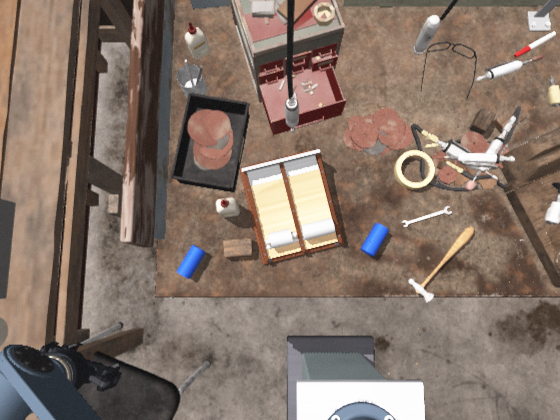

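```bash
python3 - <<'E'
import cv2,numpy as np
a=cv2.imread("pics/side0.png")[190:310,195:370];b=cv2.imread("pics/top0.png")[145:265,235:350]
cv2.imwrite("pics/c1.png",np.hstack([cv2.resize(a,None,fx=4.5,fy=4.5,interpolation=2)[:540,:]])) 
cv2.imwrite("pics/c2.png",cv2.resize(b,None,fx=4.8,fy=4.8,interpolation=2))
E
```

```text
(no output)
```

View pics/c1.png

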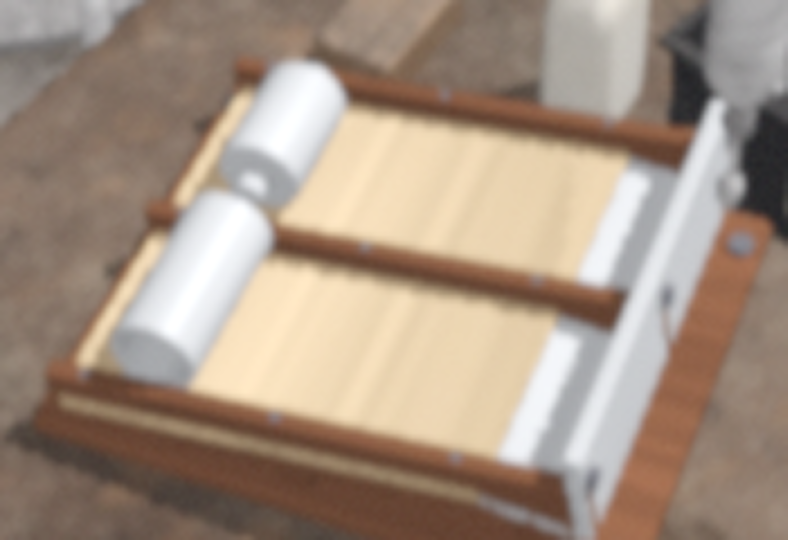

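View pics/c2.png

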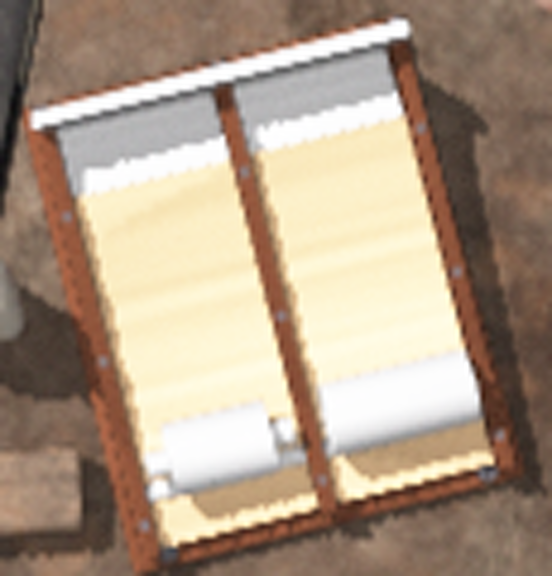

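```bash
cat > h.py <<'E'
import numpy as np
from scipy.spatial.transform import Rotation as R
from scipy.optimize import least_squares
def P(d): return d["intrinsics"],np.array(d["eye"]),R.from_quat(d["attitude"]).as_matrix()
def proj(d,p):
    K,e,A=P(d);c=(np.atleast_2d(p)-e)@A;u=c@K.T;return u[:,:2]/u[:,2:]
def ray(d,px):
    K,e,A=P(d);px=np.atleast_2d(px);v=np.c_[px,np.ones(len(px))]@np.linalg.inv(K).T;return e,v@A.T
def cloud(d):
    h,w=d["depth"].shape;u,v=np.meshgrid(np.arange(w),np.arange(h))
    e,r=ray(d,np.c_[u.ravel(),v.ravel()]);return (e+r*d["depth"].reshape(-1,1)).reshape(h,w,3)
def deckT(x,y,yaw): # rotation, origin
    return R.from_euler("zyx",[yaw,-np.radians(8),0]).as_matrix(),np.array([x,y,.03])
E
python3 - <<'E'
from h import *
T=dict(np.load("top0.npz"));S=dict(np.load("side0.npz"))
f=lambda x,y:(235+(x+.5)/4.8-.5,145+(y+.5)/4.8-.5)
g=lambda x,y:(195+(x+.5)/4.5-.5,190+(y+.5)/4.5-.5)
# (px, deck pt, along-constraint)
tp=[(f(225,95),(np.nan,0,.012)),(f(325,505),(np.nan,0,.012)),(f(154,178),(.15,np.nan,0)),(f(331,133),(.15,np.nan,0)),(f(222,82),(.188,0,.032))]
sp=[(g(360,245),(np.nan,0,.012)),(g(175,215),(np.nan,0,.012)),(g(608,218),(.15,np.nan,0)),(g(528,388),(.15,np.nan,0))]
def back(d,px,M,o,z):
    e,r=ray(d,px);e=(e-o)@M;r=r[0]@M;return e+r*(z-e[2])/r[2]
def res(p,out=False):
    M,o=deckT(*p);q=[]
    for d,l in((T,tp),(S,sp)):
        for px,t in l:
            b=back(d,px,M,o,t[2])
            q+= [b[i]-t[i] for i in(0,1) if t[i]==t[i]]
    return np.array(q)
s=least_squares(res,[.45,.2,.2]);print(s.x,np.degrees(s.x[2]),np.round(res(s.x)*1000,1))
for nm in ("T","S"):
  l={"T":[tp],"S":[sp]}
for n,d in(("top",T),("side",S)):
    M,o=deckT(*s.x)
    c=cloud(d);b=(c-o)@M
    m=(b[...,0]>.03)&(b[...,0]<.14)&(abs(abs(b[...,1])-.049)<.035)&(abs(b[...,2])<.02)
    A=b[m];k=np.linalg.lstsq(np.c_[A[:,:2],np.ones(len(A))],A[:,2],rcond=None)[0];print(n,"deck plane",k,len(A))
    m=(b[...,0]>-.02)&(b[...,0]<.025)&(b[...,1]<-.0)&(b[...,1]>-.1)&(b[...,2]>.022)&(b[...,2]<.06)
    A=b[m];print(n,"sleeve",len(A),A.min(0),A.max(0))
    t=A[A[:,2]>.03]
    r=least_squares(lambda p:np.hypot(t[:,0]-p[0]-p[2]*(t[:,1]+.049),t[:,2]-p[1])-.02,[0,.02,0]);print(r.x)
for n,yy in(("deck",0),):
    for y in(-.049,):
        print("sleeve0",M@[0,y,.02]+o,"pocket",M@[.168,y,.0126]+o,"upslope",M[:,0],"lat",M[:,1])
E
```

```text
[0.52653456 0.15000343 0.25439275] 14.575631051426218 [ 0.6  4.7 -1.4 -2.2 -2.1  1.  -1.6 -4.5  3.2  1.4]
top deck plane [0.00445533 0.0353299  0.00096266] 2265
top sleeve 455 [-0.01993948 -0.08667642  0.02222619] [ 0.01680954 -0.00758527  0.04553111]
[-0.00311092  0.01939478  0.01332594]
side deck plane [ 0.00495165  0.03109175 -0.00285311] 2911
side sleeve 605 [-0.01795504 -0.09221035  0.02205951] [ 0.01905411 -0.00842484  0.03905884]
[-0.00085788  0.01560333  0.0311802 ]
sleeve0 [0.53596232 0.10258044 0.05152154] pocket [0.69800299 0.14485894 0.06682214] upslope [0.95839757 0.25165775 0.13469399] lat [-0.24920864  0.96781629 -0.03502399]
```

```bash
sed -i 's/"zyx"/"ZYX"/' h.py
python3 - <<'E'
from h import *
T=dict(np.load("top0.npz"));S=dict(np.load("side0.npz"))
f=lambda x,y:(235+(x+.5)/4.8-.5,145+(y+.5)/4.8-.5)
g=lambda x,y:(195+(x+.5)/4.5-.5,190+(y+.5)/4.5-.5)
n=np.nan
tp=[(f(225,95),(n,0,.012)),(f(325,505),(n,0,.012)),(f(154,178),(.15,n,0)),(f(331,133),(.15,n,0)),(f(222,82),(.188,0,.032))]
sp=[(g(360,245),(n,0,.012)),(g(175,215),(n,0,.012)),(g(608,218),(.15,n,0)),(g(528,388),(.15,n,0))]
def back(d,px,M,o,z):
    e,r=ray(d,px);e=(e-o)@M;r=r[0]@M;return e+r*(z-e[2])/r[2]
def res(p):
    M,o=deckT(*p);q=[]
    for d,l in((T,tp),(S,sp)):
        for px,t in l:
            b=back(d,px,M,o,t[2]); q+= [b[i]-t[i] for i in(0,1) if t[i]==t[i]]
    return np.array(q)
s=least_squares(res,[.45,.2,.2]);print(s.x,np.degrees(s.x[2]),np.round(res(s.x)*1000,1))
M,o=deckT(*s.x)
for nm,d in(("top",T),("side",S)):
    b=(cloud(d)-o)@M
    m=(b[...,0]>.03)&(b[...,0]<.14)&(abs(abs(b[...,1])-.049)<.035)&(abs(b[...,2])<.02)
    A=b[m];k=np.linalg.lstsq(np.c_[A[:,:2],np.ones(len(A))],A[:,2],rcond=None)[0];print(nm,"deck plane",k,len(A))
    m=(b[...,0]>-.02)&(b[...,0]<.025)&(b[...,1]<-.0)&(b[...,1]>-.1)&(b[...,2]>.022)&(b[...,2]<.06)
    A=b[m];print(nm,"sleeve",A.min(0),A.max(0));t=A[A[:,2]>.03]
    print(least_squares(lambda p:np.hypot(t[:,0]-p[0]-p[2]*(t[:,1]+.049),t[:,2]-p[1])-.02,[0,.02,0]).x)
print("sleeve0",M@[0,-.049,.02]+o,"pocket",M@[.168,-.049,.0126]+o,"up",M[:,0],"lat",M[:,1])
E
```

```text
[0.52646572 0.15066854 0.25676995] 14.711834392772397 [ 0.5  4.5 -1.7 -2.2 -2.2  1.5 -2.  -4.5  4.   0.9]
top deck plane [ 3.85348788e-05 -1.87174321e-04  9.68215700e-04] 2266
top sleeve [-0.01990255 -0.08594914  0.02271384] [ 0.01682156 -0.00678993  0.04701116]
[-0.00300729  0.02102559  0.00850978]
side deck plane [ 0.00059958 -0.00430878 -0.00285423] 2926
side sleeve [-0.01793875 -0.09156707  0.02205133] [ 0.02016926 -0.00791698  0.04037498]
[-0.00092013  0.01733624  0.00997998]
sleeve0 [0.53621744 0.1025681  0.04980536] pocket [0.69812437 0.14507934 0.06585846] up [0.95780245 0.25148623 0.1391731 ] lat [-2.53957727e-01  9.67215319e-01  3.46944695e-18]
```

```bash
python3 - <<'E'
from h import *
for n in("top","side"):
    d=dict(np.load(n+"0.npz"));c=cloud(d);m=(d["depth"]>0)&(c[...,2]>.12)&(c[...,0]>.3)&(c[...,0]<1.1)&(c[...,1]>-.3)&(c[...,1]<.65)
    A=c[m]
    H={}
    for p in A:
        k=(int(p[0]//.1),int(p[1]//.1));H.setdefault(k,[]).append(p[2])
    print(n,{k:(len(v),round(min(v),2),round(max(v),2)) for k,v in sorted(H.items()) if len(v)>15})
E
```

```text
top {(3, 5): (616, np.float64(0.5), np.float64(0.57)), (4, 4): (232, np.float64(0.14), np.float64(0.29)), (4, 5): (142, np.float64(0.16), np.float64(0.29)), (5, 3): (19, np.float64(0.12), np.float64(0.15)), (5, 4): (1079, np.float64(0.14), np.float64(0.29)), (5, 5): (758, np.float64(0.23), np.float64(0.29)), (6, 4): (999, np.float64(0.14), np.float64(0.29)), (6, 5): (480, np.float64(0.28), np.float64(0.29)), (7, 1): (994, np.float64(0.12), np.float64(0.67)), (7, 4): (938, np.float64(0.14), np.float64(0.29)), (7, 5): (447, np.float64(0.28), np.float64(0.29)), (8, 2): (595, np.float64(0.12), np.float64(0.28)), (8, 4): (902, np.float64(0.14), np.float64(0.29)), (8, 5): (447, np.float64(0.28), np.float64(0.29)), (9, -2): (654, np.float64(0.21), np.float64(0.41)), (9, 0): (1097, np.float64(0.12), np.float64(0.29)), (9, 1): (2499, np.float64(0.12), np.float64(0.29)), (9, 2): (2016, np.float64(0.12), np.float64(0.3)), (9, 4): (884, np.float64(0.12), np.float64(0.29)), (9, 5): (412, np.float64(0.28), np.float64(0.29)), (10, 0): (68, np.float64(0.26), np.float64(0.29)), (10, 1): (206, np.floa
[... 676 characters left out ...]
0.14), np.float64(0.29)), (7, 5): (380, np.float64(0.12), np.float64(0.29)), (8, 2): (297, np.float64(0.12), np.float64(0.28)), (8, 4): (3715, np.float64(0.13), np.float64(0.29)), (8, 5): (524, np.float64(0.12), np.float64(0.29)), (9, -2): (6189, np.float64(0.27), np.float64(0.74)), (9, 0): (4151, np.float64(0.12), np.float64(0.29)), (9, 1): (4201, np.float64(0.12), np.float64(0.29)), (9, 2): (2977, np.float64(0.12), np.float64(0.29)), (9, 4): (2967, np.float64(0.13), np.float64(0.29)), (9, 5): (364, np.float64(0.12), np.float64(0.29)), (10, 0): (5501, np.float64(0.12), np.float64(0.29)), (10, 1): (2668, np.float64(0.13), np.float64(0.29)), (10, 2): (924, np.float64(0.26), np.float64(0.29))}
```

Call:
{"op": "jog_arm", "data": {
  "motion": [
    [2.5,-3.3,0,4,160],
    [2.5,-3.3,0,4,160],
    [2.5,-3.3,0,4,160],
    [2.5,-3.3,0,4,160]
  ],
  "squeeze": 20
}}

```text
t: 0.43
tcp_pos: [0.3452, 0.4427, 0.2283]
tool_rot: [0.052, 0.999, 0.0, -0.002]
force: [0.3, -0.1, -0.6]
finger_gap: 0.454
```

```bash
python3 - <<'E'
from h import *
for n in("top","side"):
    d=dict(np.load(n+"0.npz"));c=cloud(d);m=(d["depth"]>0)&(c[...,2]>.12)
    A=c[m&(c[...,0]>.66)&(c[...,0]<.85)&(c[...,1]>.05)&(c[...,1]<.25)]
    for z in np.arange(.1,.75,.06):
        q=A[(A[:,2]>z)&(A[:,2]<z+.06)]
        if len(q): print(n,round(z,2),len(q),q.min(0).round(3),q.max(0).round(3))
    A=c[m&(c[...,0]>.3)&(c[...,0]<.6)&(c[...,1]>.4)&(c[...,1]<.6)&(c[...,2]<.3)];print("wall",A.min(0))
E
```

```text
top 0.1 19 [0.795 0.059 0.12 ] [0.842 0.217 0.124]
top 0.16 17 [0.742 0.167 0.191] [0.748 0.174 0.22 ]
top 0.22 56 [0.731 0.16  0.252] [0.741 0.186 0.279]
top 0.28 150 [0.73  0.161 0.28 ] [0.752 0.188 0.34 ]
top 0.34 177 [0.731 0.163 0.34 ] [0.769 0.188 0.399]
top 0.4 72 [0.74  0.176 0.4  ] [0.745 0.185 0.459]
top 0.46 110 [0.74  0.177 0.46 ] [0.746 0.186 0.52 ]
top 0.52 136 [0.742 0.178 0.521] [0.75  0.186 0.579]
top 0.58 188 [0.745 0.178 0.58 ] [0.754 0.187 0.639]
top 0.64 87 [0.748 0.178 0.64 ] [0.753 0.186 0.666]
wall [0.47906861 0.49375897 0.14088597]
side 0.16 60 [0.745 0.163 0.177] [0.754 0.171 0.219]
side 0.22 371 [0.735 0.156 0.22 ] [0.77  0.178 0.28 ]
side 0.28 719 [0.735 0.157 0.28 ] [0.771 0.181 0.34 ]
side 0.34 413 [0.735 0.16  0.34 ] [0.773 0.182 0.4  ]
side 0.4 258 [0.743 0.172 0.4  ] [0.752 0.181 0.46 ]
side 0.46 307 [0.743 0.173 0.46 ] [0.754 0.183 0.52 ]
side 0.52 353 [0.745 0.175 0.52 ] [0.757 0.184 0.577]
wall [0.48366927 0.48880824 0.12000322]
```

Call:
{"op": "jog_arm", "data": {
  "motion": [
    [0.3,-4,0,4,160],
    [0.3,-4,0,4,160],
    [1,-4,0,4,160],
    [2,-3.6,0,4,160],
    [2,-3.6,0,4,160]
  ]
}}

```text
t: 0.85
tcp_pos: [0.4014, 0.2452, 0.2266]
tool_rot: [-0.132, 0.991, 0.0, -0.003]
force: [-0.2, 1.0, 0.2]
finger_gap: 0.376
```

Call:
{"op": "jog_arm", "data": {
  "motion": [
    [1.8,-3.1,-1,-0.3,160],
    [1.8,-3.1,-1,-0.3,160],
    [1.8,-3.1,-2,0,160],
    [1.8,-3.1,-2,0,160],
    [1.8,-3.0,-2,0,160],
    [0,0,0,0,160]
  ]
}}

```text
t: 1.35
tcp_pos: [0.4981, 0.079, 0.1462]
tool_rot: [-0.124, 0.992, -0.001, 0.002]
force: [0.9, 0.1, 0.5]
finger_gap: 0.372
```

Call:
{"op": "jog_arm", "data": {
  "motion": [
    [-0.4,0.6,-2.5,0,160],
    [-0.4,0.6,-2,0,160],
    [-0.1,0.1,-1.5,0,160],
    [0,0,0,0,160]
  ]
}}

```text
t: 1.68
tcp_pos: [0.4907, 0.0888, 0.083]
tool_rot: [-0.12, 0.993, -0.001, 0.002]
force: [-0.2, -0.3, -1.0]
finger_gap: 0.368
```

```bash
python3 - <<'E'
from station import *
import cv2,numpy as np
from h import *
print(sense()["tcp_pos"],sense()["tool_rot"])
a=snapshot("side");b=snapshot("top")
M,o=deckT(.5265,.1507,.2568);print((sense()["tcp_pos"]-o)@M)
t=sense()["tcp_pos"];print(proj(a,t),proj(b,t))
A=a["img"][180:310,180:370,::-1];B=b["img"][145:275,225:365,::-1]
cv2.imwrite("pics/s1.png",cv2.resize(A,None,fx=4,fy=4));cv2.imwrite("pics/t1.png",cv2.resize(B,None,fx=4,fy=4))
E
```

```text
[0.4906836  0.08877532 0.08301865] [-1.19797029e-01  9.92796064e-01 -8.22287403e-04  1.99254476e-03]
[-0.04060543 -0.05118977  0.06136233]
[[213.73610885 236.22264332]] [[325.28298249 243.62556384]]
```

View pics/s1.png

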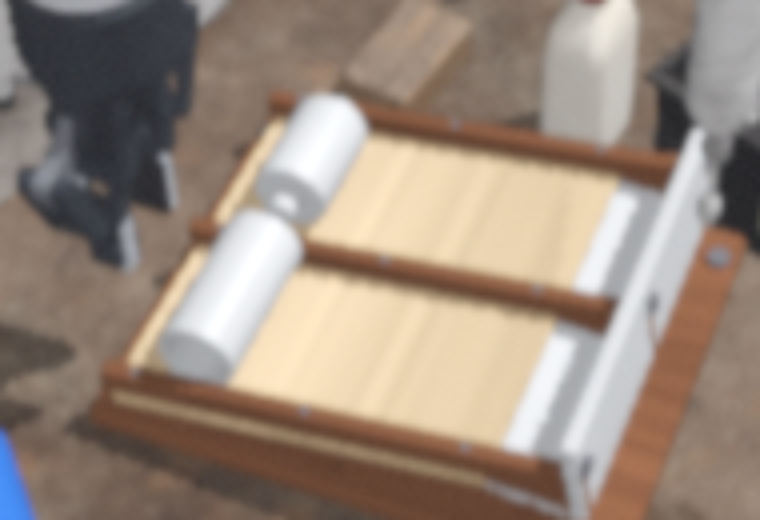

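View pics/t1.png

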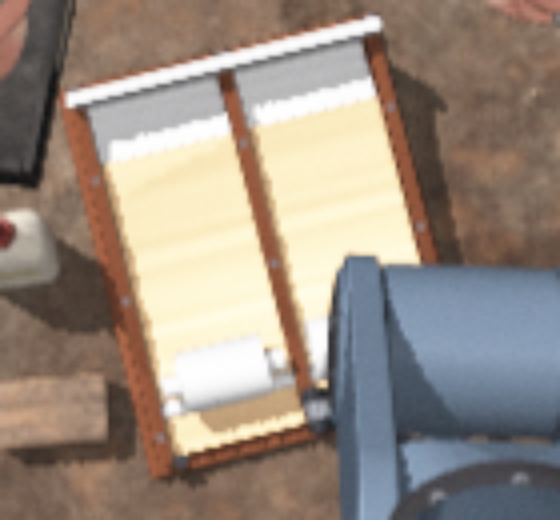

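```bash
python3 - <<'E'
from station import *
from h import *
t=sense()["tcp_pos"];M,o=deckT(.5265,.1507,.2568)
for n in("side","top"):
    d=snapshot(n);c=cloud(d);np.savez(n+"1.npz",**d)
    m=(d["depth"]>0)&(abs(c[...,0]-t[0])<.15)&(abs(c[...,1]-t[1])<.15)&(c[...,2]>.15)&(c[...,2]<.75)
    A=c[m]-t
    for z in np.arange(.08,.6,.04):
        q=A[(A[:,2]>z)&(A[:,2]<z+.04)]
        if len(q)>5: print(n,round(z,2),len(q),q.min(0).round(3),q.max(0).round(3), "fwd for y>0.0:", q[q[:,1]>0.0][:,0].max().round(3) if (q[:,1]>0.0).any() else None)
E
```

```text
side 0.08 591 [-0.005 -0.069  0.08 ] [0.03  0.064 0.12 ] fwd for y>0.0: 0.019
side 0.12 638 [-0.02 -0.04  0.12] [0.04  0.023 0.16 ] fwd for y>0.0: 0.04
side 0.16 871 [-0.029 -0.041  0.16 ] [0.039 0.029 0.2  ] fwd for y>0.0: 0.039
side 0.2 927 [-0.025 -0.038  0.2  ] [0.038 0.037 0.24 ] fwd for y>0.0: 0.037
side 0.24 883 [-0.042 -0.063  0.24 ] [0.04  0.051 0.28 ] fwd for y>0.0: 0.04
side 0.28 2522 [-0.071 -0.064  0.28 ] [0.045 0.053 0.32 ] fwd for y>0.0: 0.045
side 0.32 3669 [-0.102 -0.062  0.32 ] [0.035 0.055 0.36 ] fwd for y>0.0: 0.035
side 0.36 2587 [-0.12  -0.057  0.36 ] [0.001 0.057 0.4  ] fwd for y>0.0: 0.001
side 0.4 2676 [-0.121 -0.055  0.4  ] [-0.031  0.058  0.44 ] fwd for y>0.0: -0.031
side 0.44 425 [-0.121 -0.043  0.44 ] [-0.055  0.009  0.452] fwd for y>0.0: -0.057
top 0.08 70 [-0.028  0.048  0.092] [-0.001  0.066  0.106] fwd for y>0.0: -0.001
top 0.16 27 [-0.037 -0.017  0.17 ] [-0.032  0.02   0.197] fwd for y>0.0: -0.032
top 0.2 7 [-0.036 -0.006  0.208] [-0.036  0.006  0.212] fwd for y>0.0: -0.036
top 0.28 447 [-0.046 -0.06   0.287] [0.04  0.062 0.32 ] fwd for y>0.0: 0.04
top 0.32 2167 [-0.078 -0.056  0.32 ] [0.034 0.061 0.36 ] fwd for y>0.0: 0.034
top 0.36 549 [-0.11  -0.054  0.36 ] [0.002 0.061 0.4  ] fwd for y>0.0: 0.002
top 0.4 1356 [-0.118 -0.053  0.4  ] [-0.031  0.061  0.44 ] fwd for y>0.0: -0.031
top 0.44 561 [-0.089 -0.039  0.441] [-0.059  0.048  0.48 ] fwd for y>0.0: -0.059
top 0.48 377 [-0.112 -0.03   0.48 ] [-0.072  0.057  0.52 ] fwd for y>0.0: -0.072
top 0.52 853 [-0.114 -0.047  0.52 ] [-0.082  0.057  0.56 ] fwd for y>0.0: -0.082
top 0.56 784 [-0.113 -0.046  0.56 ] [-0.092  0.057  0.6  ] fwd for y>0.0: -0.092
```

Call:
{"op": "jog_arm", "data": {
  "motion": [
    [0,0.2,-2,-0.5,160],
    [0,0,-1.5,0,160],
    [0,0,-1,0,160],
    [0,0,-0.4,0,160],
    [0,0,0,0,160]
  ]
}}

```text
t: 2.3
tcp_pos: [0.4997, 0.0914, 0.0421]
tool_rot: [-0.116, 0.993, -0.003, 0.014]
force: [-0.8, 0.2, -0.2]
finger_gap: 0.372
```

```bash
cat > chk.py <<'E'
from station import *
import cv2,sys
from h import *
M,o=deckT(.5265,.1507,.2568);s=sense();t=s["tcp_pos"];print(t,"deck",((t-o)@M).round(4),s["force"],s["t"])
y=R.from_quat(s["tool_rot"]).as_matrix()[:,1];print("jaw heading",np.degrees(np.arctan2(y[1],y[0])))
a=snapshot("side");cv2.imwrite(f"pics/{sys.argv[1]}.png",cv2.resize(a["img"][170:310,180:380,::-1],None,fx=4,fy=4))
b=(cloud(a)-o)@M
m=(a["depth"]>0)&(b[...,1]<-.055)&(b[...,1]>-.085)&(b[...,2]>.025)&(b[...,2]<.044)&(a["img"].min(2)>120)
A=b[m]
if len(A)>30:
    r=least_squares(lambda p:np.hypot(A[:,0]-p[0],A[:,2]-p[1])-.02,[np.median(A[:,0]),.018],loss="soft_l1",f_scale=.002);print("sleeve",r.x,len(A))
E
python3 chk.py s2
```

```text
[0.49970733 0.09142013 0.04211293] deck [-0.0389 -0.0505  0.0177] [-0.84982485  0.20126391 -0.2304457 ] 2.3
jaw heading 103.35423449844237
sleeve [-0.03502852  0.03317764] 571
```

View pics/s2.png

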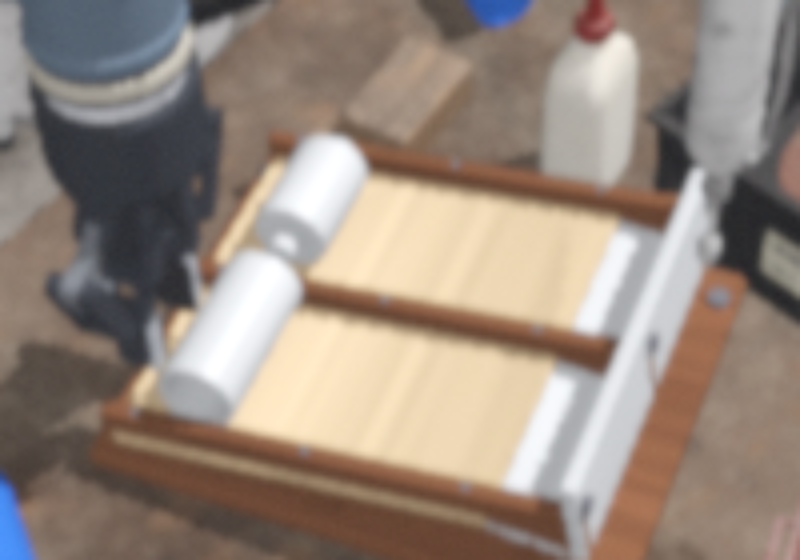

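```bash
python3 - <<'E'
from station import *
s=sense();print(s["q"].round(3),s["qd"].round(3),s["tau"].round(1))
E
```

```text
[-0.039  0.683  1.886 -0.002  0.543 -1.841] [-0.001 -0.01  -0.002  0.001  0.004  0.001] [ -0.  -39.3  -6.5  -0.   -0.1   0. ]
```

Call:
{"op": "jog_arm", "data": {
  "motion": [
    [-0.5,0,-0.1,0.7,160],
    [-0.4,0,-0.3,0.7,160],
    [0,0,-0.3,0,160],
    [0,0,0,0,160]
  ]
}}

```text
t: 2.68
tcp_pos: [0.4913, 0.0914, 0.0373]
tool_rot: [-0.13, 0.991, -0.003, 0.016]
force: [0.2, 0.6, 0.6]
finger_gap: 0.374
```

```bash
python3 chk.py s3
```

```text
[0.49130253 0.09141684 0.0373049 ] deck [-0.0476 -0.0484  0.0141] [0.22745714 0.61518226 0.56226213] 2.6833
jaw heading 104.91663664295335
sleeve [-0.0272328   0.03290736] 555
```

Call:
{"op": "jog_arm", "data": {
  "motion": [
    [0,0,-0.3,0,160],
    [0.4,0.1,0.06,0,160],
    [0.4,0.1,0.06,0,160],
    [0.4,0.1,0.06,0,160],
    [0.3,0.1,0.05,0,160],
    [0.3,0.1,0.05,0,160]
  ]
}}

```text
t: 3.23
tcp_pos: [0.5095, 0.0967, 0.0372]
tool_rot: [-0.13, 0.991, -0.003, 0.015]
force: [-1.4, -1.6, 0.4]
finger_gap: 0.373
```

```bash
python3 chk.py s4
```

```text
[0.50952192 0.09667563 0.03717692] deck [-0.0289 -0.0479  0.0113] [-1.41973434 -1.63441492  0.36538398] 3.2333
jaw heading 104.90598120659027
sleeve [-0.02514667  0.03419287] 555
```

View pics/s4.png

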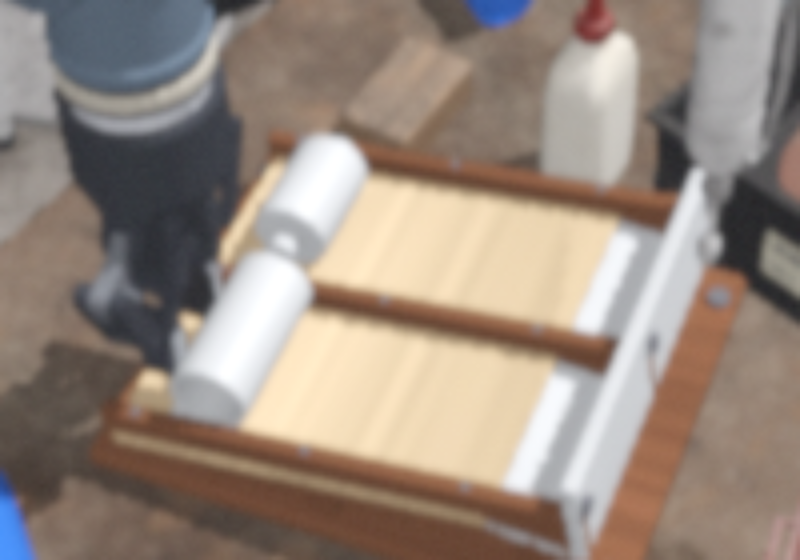

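Call:
{"op": "jog_arm", "data": {
  "motion": [
    [0.4,0.1,0.06,0,160],
    [0.4,0.1,0.06,0,160],
    [0.4,0.1,0.06,0,160],
    [0.4,0.1,0.06,0,160],
    [0.4,0.1,0.06,0,160],
    [0.4,0.1,0.06,0,160],
    [0.4,0.1,0.06,0,160],
    [0.4,0.1,0.06,0,160],
    [0.4,0.1,0.06,0,160],
    [0.4,0.1,0.06,0,160]
  ]
}}

```text
t: 4.12
tcp_pos: [0.5526, 0.108, 0.0438]
tool_rot: [-0.13, 0.991, -0.003, 0.013]
force: [-2.2, -0.5, 0.7]
finger_gap: 0.375
```

```bash
python3 chk.py s5
```

```text
[0.55256943 0.1079735  0.04378104] deck [ 0.0161 -0.0479  0.0116] [-2.24997653 -0.51405408  0.67840601] 4.1167
jaw heading 104.92736674531851
sleeve [0.01818765 0.03390672] 572
```

View pics/s5.png

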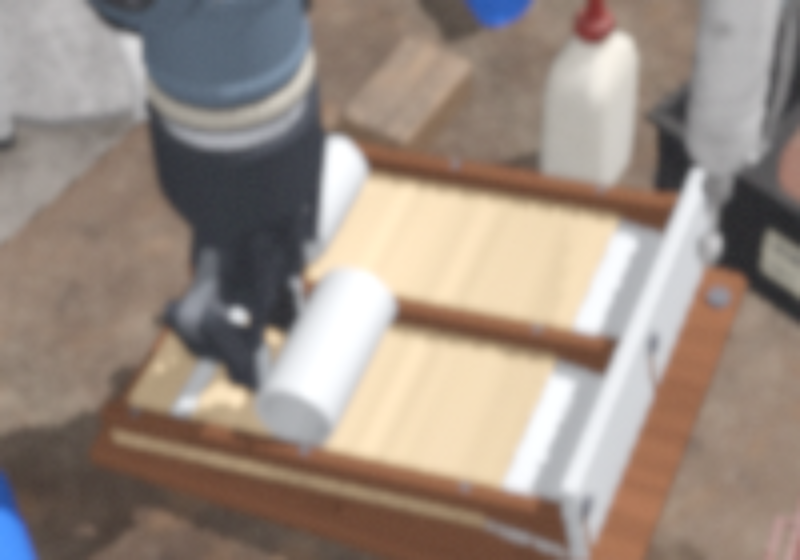

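Call:
{"op": "jog_arm", "data": {
  "motion": [
    [0.4,0.1,0.06,0,160],
    [0.4,0.1,0.06,0,160],
    [0.4,0.1,0.06,0,160],
    [0.4,0.1,0.06,0,160],
    [0.4,0.1,0.06,0,160],
    [0.4,0.1,0.06,0,160],
    [0.4,0.1,0.06,0,160],
    [0.4,0.1,0.06,0,160],
    [0.4,0.1,0.06,0,160],
    [0.4,0.1,0.06,0,160]
  ]
}}

```text
t: 5.0
tcp_pos: [0.5971, 0.1191, 0.0504]
tool_rot: [-0.13, 0.991, -0.003, 0.014]
force: [-1.6, -0.0, 0.7]
finger_gap: 0.371
```

```bash
python3 chk.py s6
```

```text
[0.59714294 0.11907237 0.0503907 ] deck [ 0.0625 -0.0485  0.0118] [-1.62674316 -0.03941746  0.68376322] 5.0
jaw heading 104.93262086544573
sleeve [0.06663059 0.03485861] 571
```

View pics/s6.png

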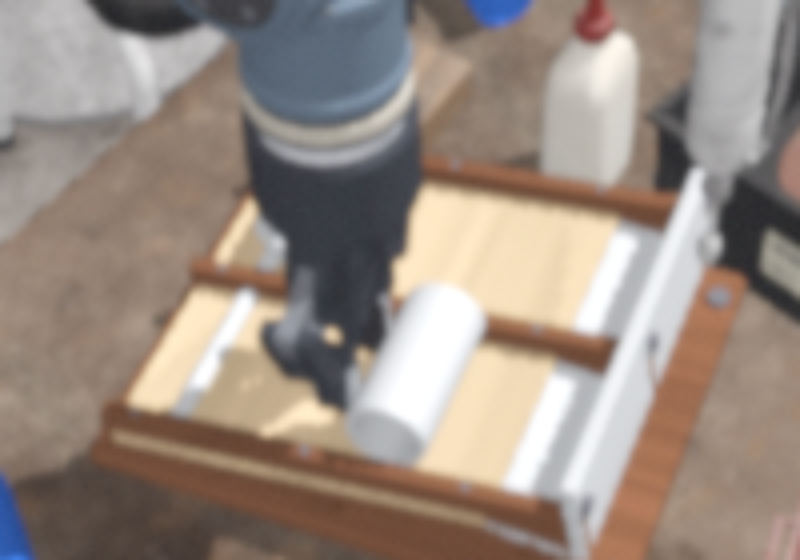

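Call:
{"op": "jog_arm", "data": {
  "motion": [
    [0.4,0.1,0.06,0,160],
    [0.4,0.1,0.06,0,160],
    [0.4,0.1,0.06,0,160],
    [0.4,0.1,0.06,0,160],
    [0.4,0.1,0.06,0,160],
    [0.4,0.1,0.06,0,160],
    [0.4,0.1,0.06,0,160],
    [0.4,0.1,0.06,0,160],
    [0.3,0.08,0.05,0,160],
    [0.3,0.08,0.05,0,160]
  ]
}}

```text
t: 5.88
tcp_pos: [0.64, 0.1298, 0.0569]
tool_rot: [-0.13, 0.991, -0.003, 0.014]
force: [-1.9, -1.5, 1.0]
finger_gap: 0.373
```

```bash
python3 chk.py s7
```

```text
[0.63995755 0.12978341 0.05688238] deck [ 0.1071 -0.049   0.0121] [-1.86290886 -1.45391117  1.01338738] 5.8833
jaw heading 104.93442123004651
sleeve [0.11144265 0.03514293] 582
```

View pics/s7.png

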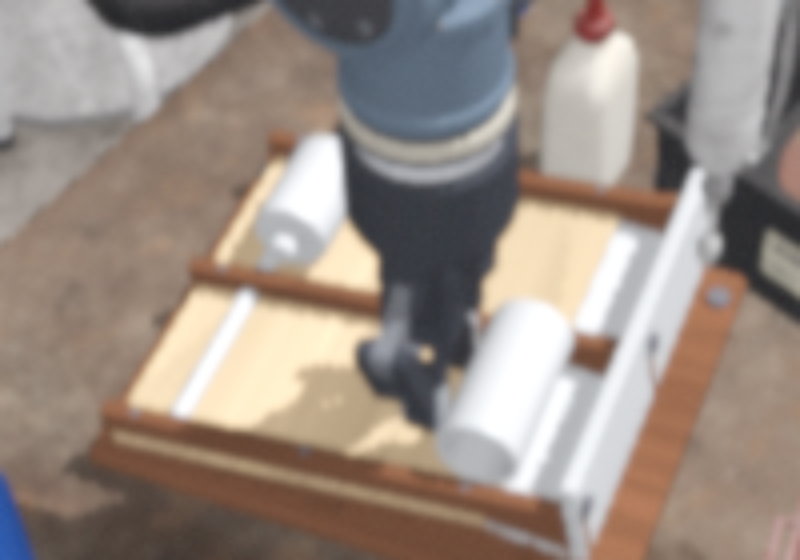

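Call:
{"op": "jog_arm", "data": {
  "motion": [
    [0.3,0.08,0.05,0,160],
    [0.3,0.08,0.05,0,160],
    [0.3,0.08,0.05,0,160],
    [0.3,0.08,0.05,0,160],
    [0.1,0.03,0.02,0,160],
    [0,0,0,0,160]
  ]
}}

```text
t: 6.43
tcp_pos: [0.6574, 0.134, 0.0598]
tool_rot: [-0.13, 0.991, -0.003, 0.017]
force: [1.1, -0.0, -0.9]
finger_gap: 0.373
```

```bash
python3 chk.py s8
```

```text
[0.65744947 0.13402276 0.05983877] deck [ 0.1254 -0.0494  0.0125] [ 1.09563428 -0.04356521 -0.89796403] 6.4333
jaw heading 104.91044350405242
sleeve [0.13632918 0.02611037] 512
```

View pics/s8.png

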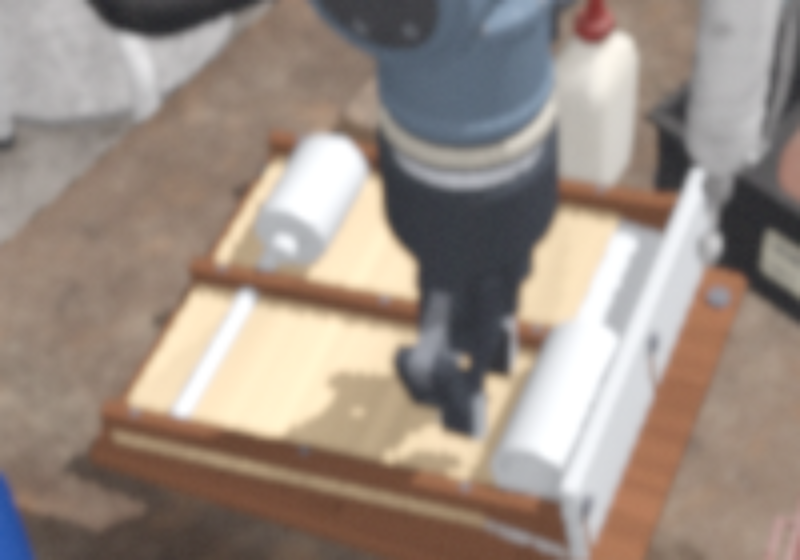

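The sleeve (crop 555,410) has dropped into the pocket against the plate and is clear of the fingers. I'll back off down the slope, lift, and check from both views.

Call:
{"op": "jog_arm", "data": {
  "motion": [
    [-1,-0.25,0.3,0,160],
    [-2,-0.5,1,0,160],
    [-2,-0.5,3,0,160],
    [-2,-0.5,3.5,0,160],
    [-2,-0.5,3.5,0,160],
    [-2,-0.5,3.5,0,160],
    [-3,0,2,0,160],
    [-3,0,2,0,160],
    [-3,0,0,0,160],
    [0,0,0,0,160]
  ]
}}

```text
t: 7.32
tcp_pos: [0.4482, 0.1048, 0.2521]
tool_rot: [-0.129, 0.991, -0.003, 0.018]
force: [-0.4, 0.6, -0.6]
finger_gap: 0.373
```

```bash
python3 - <<'E'
from station import *
import cv2
from h import *
s=sense();print(s["tcp_pos"],s["force"],s["t"])
M,o=deckT(.5265,.1507,.2568)
for n in("side","top"):
    d=snapshot(n);cv2.imwrite(f"pics/{n}9.png",d["img"][:,:,::-1])
    b=(cloud(d)-o)@M;v=(d["depth"]>0)
    A=b[v&(b[...,0]>.145)&(b[...,0]<.183)&(b[...,1]<-.006)&(b[...,1]>-.092)&(b[...,2]>.018)&(b[...,2]<.036)&(abs(b[...,1]+.049)<.035)]
    r=least_squares(lambda p:np.hypot(A[:,0]-p[0]-p[2]*(A[:,1]+.049),A[:,2]-p[1])-.02,[.168,.0126,0],loss="soft_l1",f_scale=.002);print(n,r.x,len(A))
E
```

```text
[0.44821093 0.10477236 0.25214669] [-0.36501358  0.59548153 -0.57677865] 7.3167
side [0.16648318 0.0098952  0.0059706 ] 535
top [0.16474523 0.01343778 0.00747922] 384
```

View pics/side9.png

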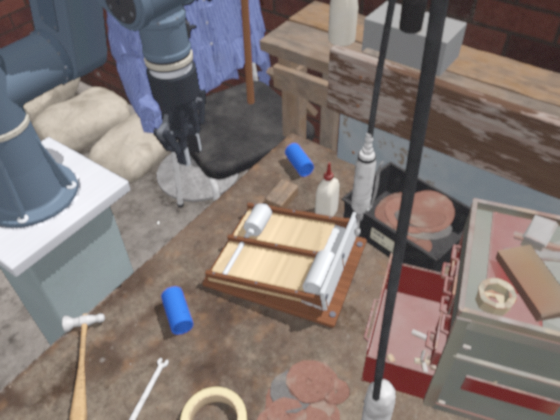

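View pics/top9.png

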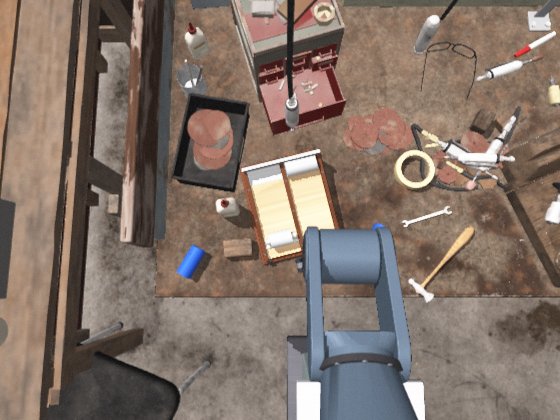

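```bash
python3 -c "
from station import *
print(sign_off())"
```

```text
the job is handed in; nothing more can be done
None
```

The sleeve is in the right-lane pocket against the stop plate, and I handed the job in at about 7.3 s of the 48 s allowed.

- **Choice of part:** the sleeve was the plain tube in the right lane, at top-camera pixel (318, 231). The cylinder in the left lane, at (283, 240), showed journals, so it was the roller. The blue look-alikes at (191, 262) and (375, 240) were left alone.
- **Push:** I set the fingers about 32 mm apart behind the sleeve and pushed it up at roughly 50 mm/s. They read about 2 N at each stop on the way up, and the sleeve stayed square and on the fingers. It dropped into the pocket as its axis passed the deck edge, and I backed off and lifted clear.
- **Last checks:** the two cameras put the sleeve's axis at x = 165–166 mm and z = 10–13 mm in the deck frame, against a seat at 168 and 12.6 mm. Its axis was within 0.01 rad of square. The 1–3 mm shortfall in x matches the offset I measured on it at the start. I did not measure its sideways position at the end; the rails hold it within about 4 mm of the lane centre.
- **Other items:** the roller, oil bottle and wood block look unmoved by eye in the last pictures, and the gripper touches nothing.
- **What disagreed:** the arm fell short of some commanded moves and picked up a tool tilt of about 2 degrees, which I corrected around before contact. The quick sleeve fit I ran during the push also picked up gripper pixels and was unreliable, so I judged progress from the arm's position and the pictures.

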